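# Cock and trip the tube tapper

## Robot

A 6-joint arm with a two-finger parallel gripper is mounted at the origin on a cart in front of the work surface, level with it; the furniture and walls round the work are solid. World frame = base frame: x ahead of the robot, y to its left, z up, the work surface at z = 0. Lengths are in m, angles in rad, forces in N, time in s.
With the tool pointing down it reaches from about 0.275 to 0.75 m from the base axis. Payload 10.2 kg.
Tool frame: the origin (TCP) lies midway between the tips of the shut fingers; the grasp point (between the pads) lies 19 mm behind it (env.hold_point_z is the distance from the TCP to the grasp point, in m); x points along the fingers, z is the direction in which the jaws open and shut, and the axes are right-handed (so a half turn about x gives the same grasp; the last joint's range is limited). The gripper opens to 85 mm and grips with 20 to 120 N. Pads are 22 mm wide; open, the fingers measure 114 mm over their backs; the gripper's body (76 mm by 85 mm) begins 54 mm behind the grasp point. The pads swing forward as they close: fully open they stand 13 mm farther back than shut.
Start: joints at [-1.41, 0.313, 1.498, -0, 1.331, -0.223], TCP at [0.197, -0.487, 0.231] pointing down, gripper open.
Joint ranges: [-2.94, 2.94], [-0.97, 2.17], [0.19, 2.56], [-1.23, 4.37], [0.02, 3.11], [-2.88, 2.88]. Speed limits (rad/s): [2.39, 2.39, 3.01, 3.14, 3.14, 3.14].

## Interface

Orientations are given as a unit quaternion [x, y, z, w].
In Python, from bench import env, kinematics, monitor, eyes, job gives the robot as it stands. The module is installed in compiled form; this text tells all that it offers. Calls block until the motion is done:
- env.reach(position, orientation): joint-space move of the TCP to a pose.
- env.movel(position, velocity=0.15, frame=None, guard=None): straight line of the TCP; frame=None keeps the orientation; velocity is the mean speed in m/s. With guard (N) it stops when the force on the tool has changed by that much, and returns True; else False.
- env.set_joints(angles): joint-space move.
- env.release() and env.close_gripper(effort=None): open the fingers fully, or close them until they stop; effort is the grip in N (None keeps the last).
- env.hold(seconds).
- kinematics.ik(position, orientation): joint angles nearest the present ones, or None.
- monitor.sense(): the state.
- eyes.grab_frame(name): name is "scene" or "side" or "wrist"; returns a dict with "frame" (420x560x3 uint8, red, green, blue), "mtx" (3x3 intrinsics, pixels), "k1" (the pictures are not rectified: a ray, as slopes to the right and down, at radius r is drawn at 1 + k1 r^2 times it, then the intrinsics apply), "view" (4x4, takes a point from world to camera coordinates). Camera axes: x right, y down, z forward; pixel columns grow to the right and rows downward; lengths in m; the calibration is good to about 2 mm. A picture is of the moment at which its call begins. There is no depth.
A pose or a line that the arm cannot do raises env.MotionError and nothing moves.
- job.hand_in(): hands the job in, once; it reports no verdict.
The state is a dict: "clock": time; "joints": joint angles; "qvel": joint speeds; "joint_efforts": joint torques, N m; "position": TCP position; "ee_rot": TCP orientation; "contact_force": force on the tool from outside, world axes, zero at the start; "ft_torque": the same for the moment, N m; "finger_gap": opening from 0.0 (shut) to 1.0 (fully open).
Only numpy, scipy, OpenCV 4.12 (cv2) and the standard library are available. Lean on these libraries where they do the work, as an engineer would, in place of code of your own. Each camera call takes 0.05 s, during which the arm holds its last target.

## Task

Give the blood tube standing in the tube tapper a tap: with the fingers shut, push the tapper's sprung arm by its thumb plate, back away from the tube, until the sear has caught it and it stays back by itself, but stop there - do not grip the plate and do not force the arm against the end buffer (keep the push under 22 N). Take the hand off the arm, then press the trigger key down so that the arm springs back and knocks the tube holder; leave the tube standing in its holder and the things around undisturbed.

Things in the scene. Friction and masses are not known exactly. Their poses are not given: they have to be found in the camera images.
- tapper: Tube tapper, fixed to the bench: grey plate 150 x 215 x 12 mm, yaw within 0.25. Origin on the bench; x away from the robot, y left at yaw 0. In its x, y (mm): arm pivot (45, -25); white tube holder 30 x 30, 65 high, at (-21, 75); trigger key (50, -90). A dark sear block up to 48 mm high lies under the arm's swing, clamped at another angle about the pivot each time.
- swing_arm (a joint): Swing of the sprung aluminium arm in rad, counter-clockwise from above: 0 at rest against the holder. Spring force on the thumb plate 4 N at 0, 7 to 8 N at the catch (somewhere from 0.75 to 1.25, unknown); as the sear snaps in, the force dips briefly. Some 2 mm past it a sprung buffer adds about 2 N per mm: a push of 14 to 16 N means past the catch. If not caught, the arm follows the fingers back.
- thumb_plate (a point): Middle of the pushed face of the arm's upright thumb plate: 75 mm from the pivot axis, 80 mm above the bench; x outwards along the arm, y the cocking way. Plate 40 mm long (55 to 95 mm from the pivot), 6 mm thick, 60 to 100 mm above the bench, on a bar 12 mm wide (z 50 to 60 mm). The face looks toward the tube; shut fingers fit between it and the holder about 70 mm from the pivot.
- hammer_head (a point): Middle of the hammer head at the arm's end, 115 mm from the pivot axis, 55 mm above the bench: a level cylinder 22 mm across, with a rubber face that knocks the tube holder; x outwards along the arm.
- tapper_pivot (a point): Point on the arm's upright pivot axis, 80 mm above the bench; axes as of the tapper.
- trigger_key: Black square trigger key, 24 x 24 mm, on a grey housing at the tapper's right-hand (-y) end. Origin 8 mm below the middle of its top. Goes straight down 9 mm at most against a light spring (a few N) and comes up by itself; pressed 3 to 8 mm it draws the sear and the cocked arm flies back to 0. It also dips while the arm rides over the sear's ramp.
- trigger_top (a point): Middle of the trigger key's top face, 55 mm above the bench when up.
- tube_well (a point): Middle of the floor of the holder's well, where the tube's foot stands, 20 mm above the bench.
- tapped_tube: Capped blood tube, 16 mm across, 81 mm tall, standing loose in the tapper's holder. Origin at the middle of its foot, z up.
- specimen_cup: Bystander: white capped specimen cup, 52 x 52 x 56 mm, left of the tapper; origin under its middle.
- cover_box: Bystander: small flat box, 46 x 48 x 18 mm, farther left of the tapper, beyond the cup; origin under its middle.
- carton: Bystander: small carton, 52 x 75 x 58 mm, right of the tapper; origin under its middle.
- dropper_bottle: Bystander: dropper bottle, 38 mm across, 112 mm tall, right of the tapper farther from the robot; origin under its middle.

How it is judged:
By the outcome, as a careful person would: the job done as asked, in the order asked, and still so for the second after the job is handed in, with the robot touching nothing.
It also fails if it takes over 72 s, if anything falls off the work surface, if the arm or the gripper's body presses on something with over 40 N, if the wrist force passes 120 N, or if a joint passes its speed limit or range.

## Working session

There is one attempt and no reset: what is moved stays moved. The work goes in short steps, each a Python script; the robot and the scene stay as the last script left them, time stands still between calls to the robot, and variables do not carry over. Pictures are saved under pics/ and viewed, and the job is handed in when it is done.

```bash
mkdir -p pics; python3 - <<'E'
from bench import env, kinematics, monitor, eyes, job
import cv2, numpy as np
s=monitor.sense(); print(s)
for n in ["scene","side","wrist"]:
    f=eyes.grab_frame(n); cv2.imwrite(f"pics/a_{n}.png",f["frame"][:,:,::-1]); print(n,f["mtx"],f["k1"],f["view"])
print(env.hold_point_z)
E
```

```text
{'clock': 0.0, 'joints': array([-1.41041235e+00,  3.13472255e-01,  1.49844643e+00,  3.34633088e-05,
        1.33100074e+00, -2.23405664e-01]), 'qvel': array([-0.00092587,  0.00037054,  0.00022792, -0.00127413, -0.00162799,
        0.00077126]), 'joint_efforts': array([-1.02785958e-03, -4.12269330e+01, -2.59742439e+01, -2.51532128e-04,
        4.15190763e-03,  1.89832043e-07]), 'position': array([ 0.19653104, -0.48654855,  0.23072017]), 'ee_rot': array([ 0.39581476,  0.58649294, -0.39511508,  0.58586754]), 'contact_force': array([ 0.4423974 ,  0.43173254, -0.80540876]), 'ft_torque': array([ 0.0424063 ,  0.02915761, -0.02392265]), 'finger_gap': 1.0000968048380088}
scene [[498.88007726   0.         281.80461557]
 [  0.         498.88007726 211.78956994]
 [  0.           0.           1.        ]] -0.16311186327988736 [[-0.82665756 -0.56247707  0.01602544  0.28619546]
 [-0.26977486  0.37116641 -0.88851394  0.2590245 ]
 [ 0.49382061 -0.73882003 -0.4585697   0.8269431 ]
 [ 0.          0.          0.          1.        ]]
side [[492.79981974   0.         282.00315344]
 [  0.         492.79981974 210.51127168]
 [  0.           0.           1.        ]] -0.07315619619571924 [[-0.99934377  0.03019173 -0.02001228  0.46892641]
 [ 0.03195534  0.4747102  -0.87956187  0.14059121]
 [-0.01705546 -0.87962418 -0.47536346  0.8802317 ]
 [ 0.          0.          0.          1.        ]]
wrist [[356.8607984    0.         274.92066671]
 [  0.         356.8607984  207.06674386]
 [  0.           0.           1.        ]] -0.07401171300449942 [[ 3.74324555e-01 -9.27297535e-01 -6.39405916e-04 -5.23802343e-01]
 [-8.95125992e-01 -3.61517668e-01  2.60872449e-01 -3.33823819e-02]
 [-2.42137536e-01 -9.70786146e-02 -9.65373066e-01  3.78409250e-01]
 [ 0.00000000e+00  0.00000000e+00  0.00000000e+00  1.00000000e+00]]
0.0187
```

View pics/a_scene.png

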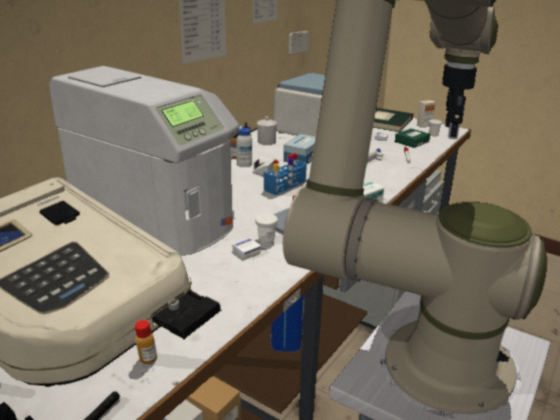

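View pics/a_side.png

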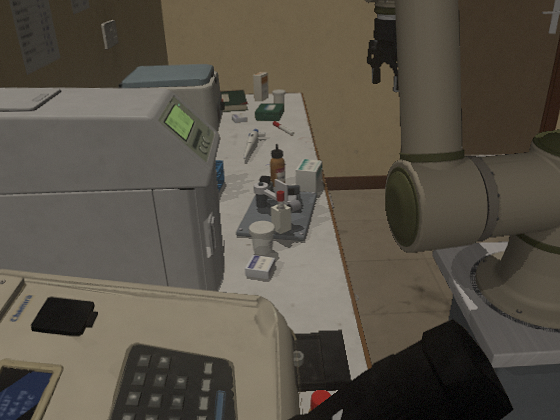

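View pics/a_wrist.png

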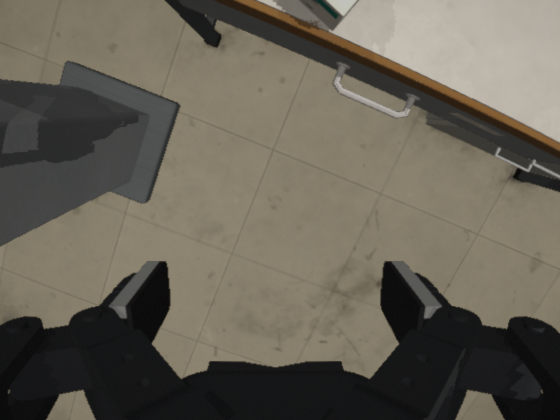

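The side view shows the tapper with its holder and tube near (281,205). The scene view is blocked by the arm. I'll locate it roughly, then look with the wrist camera.

```bash
cat > h.py <<'E'
from bench import env, kinematics, monitor, eyes, job
import cv2, numpy as np
from scipy.spatial.transform import Rotation as R
def ray(f,u,v):
    K=f["mtx"]; p=cv2.undistortPoints(np.array([[[u,v]]],float),K,np.array([f["k1"],0,0,0.]))[0,0]
    V=f["view"]; d=V[:3,:3].T@np.array([p[0],p[1],1]); c=-V[:3,:3].T@V[:3,3]
    return c,d
def onz(f,u,v,z):
    c,d=ray(f,u,v); return c+d*(z-c[2])/d[2]
def proj(f,P):
    P=np.atleast_2d(np.asarray(P,float)); V=f["view"]
    rv=cv2.Rodrigues(V[:3,:3])[0]
    return cv2.projectPoints(P,rv,V[:3,3],f["mtx"],np.array([f["k1"],0,0,0.]))[0][:,0]
def tri(obs):
    A=np.zeros((3,3));b=np.zeros(3)
    for f,u,v in obs:
        c,d=ray(f,u,v); d=d/np.linalg.norm(d); M=np.eye(3)-np.outer(d,d); A+=M; b+=M@c
    return np.linalg.solve(A,b)
def save(f,n,s=1,crop=None):
    im=f["frame"][:,:,::-1]
    if crop: x0,y0,x1,y1=crop; im=im[y0:y1,x0:x1]
    im=cv2.resize(im,None,fx=s,fy=s,interpolation=cv2.INTER_CUBIC); cv2.imwrite(f"pics/{n}.png",im)
def down(th):
    # tool x down; jaw axis (tool z) in direction th in xy
    x=np.array([0,0,-1.]); z=np.array([np.cos(th),np.sin(th),0]); y=np.cross(z,x)
    return R.from_matrix(np.c_[x,y,z]).as_quat()
def dump(f,n): np.savez(f"pics/{n}.npz",**f)
def load(n): return dict(np.load(f"pics/{n}.npz"))
E
python3 - <<'E'
from h import *
f=eyes.grab_frame("side"); dump(f,"side0"); save(f,"side_z",4,(215,130,345,280))
for u,v,z in [(281,205,.065),(236,235,.012),(303,240,.012),(315,195,.012)]: print(onz(f,u,v,z))
s=monitor.sense(); Rm=R.from_quat(s["ee_rot"]).as_matrix(); print(Rm)
w=eyes.grab_frame("wrist"); V=w["view"]; c=-V[:3,:3].T@V[:3,3]; print("cam in tool",Rm.T@(c-s["position"]), Rm.T@V[:3,:3].T)
E
```

```text
[ 0.46306691 -0.23152036  0.065     ]
[ 0.56038723 -0.20238041  0.012     ]
[ 0.42024255 -0.17358474  0.012     ]
[ 0.37701024 -0.37900301  0.012     ]
[[-9.28782167e-05  9.27262546e-01  3.74411755e-01]
 [ 7.17213763e-04  3.74411722e-01 -9.27262286e-01]
 [-9.99999738e-01  1.82410796e-04 -6.99820153e-04]]
cam in tool [-0.14284781  0.0664147  -0.0008838 ] [[-4.39078058e-04 -2.61131625e-01  9.65303103e-01]
 [-9.43191220e-05 -9.65303181e-01 -2.61131689e-01]
 [ 9.99999899e-01 -2.05703736e-04  3.99213741e-04]]
```

View pics/side_z.png

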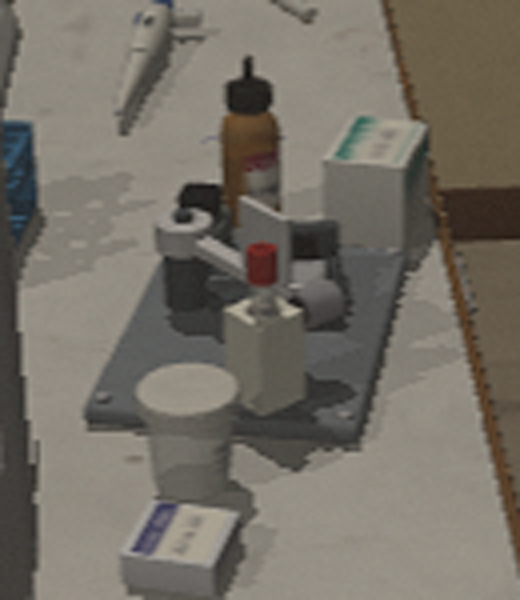

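```bash
python3 - <<'E'
from h import *
env.close_gripper()
for th in [-np.pi/2,np.pi/2, -np.pi/2-.2, 0,.5,np.pi,-.5]:
    print(th,kinematics.ik([.47,-.30,.27],down(th)))
s=monitor.sense();print(s["joints"],s["clock"])
E
```

```text
-1.5707963267948966 [-7.78225907e-01  3.61879860e-01  1.32934883e+00 -4.44089210e-16
  1.45036397e+00  7.92570420e-01]
1.5707963267948966 [-7.78225907e-01  3.61879860e-01  1.32934883e+00 -4.44089210e-16
  1.45036397e+00 -2.34902223e+00]
-1.7707963267948965 [-7.78225907e-01  3.61879860e-01  1.32934883e+00 -4.44089210e-16
  1.45036397e+00  9.92570420e-01]
0 [-7.78225907e-01  3.61879860e-01  1.32934883e+00 -4.44089210e-16
  1.45036397e+00 -7.78225907e-01]
0.5 [-7.78225907e-01  3.61879860e-01  1.32934883e+00 -4.44089210e-16
  1.45036397e+00 -1.27822591e+00]
3.141592653589793 [-7.78225907e-01  3.61879860e-01  1.32934883e+00 -4.44089210e-16
  1.45036397e+00  2.36336675e+00]
-0.5 [-7.78225907e-01  3.61879860e-01  1.32934883e+00 -4.44089210e-16
  1.45036397e+00 -2.78225907e-01]
[-1.41039518e+00  3.12865259e-01  1.49769596e+00  2.76685099e-06
  1.33103518e+00 -2.23383614e-01] 1.0167
```

```bash
python3 - <<'E'
from h import *
env.reach([.45,-.30,.26],down(-np.pi/2))
f=eyes.grab_frame("wrist"); dump(f,"w1"); save(f,"w1",1.4)
env.movel([.45,-.36,.26]); 
f=eyes.grab_frame("wrist"); dump(f,"w2"); save(f,"w2",1.4)
f=eyes.grab_frame("scene"); dump(f,"sc2"); save(f,"sc2",1.4)
s=monitor.sense();print(s["clock"],s["contact_force"],s["finger_gap"])
E
```

```text
2.9167 [ 0.06408057 -0.44470748 -0.62879422] -0.0008017698679093094
```

View pics/w1.png

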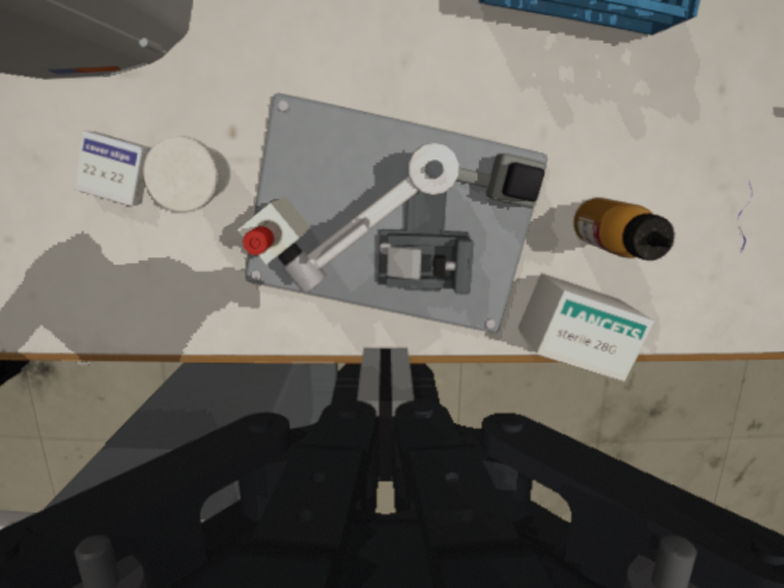

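View pics/w2.png

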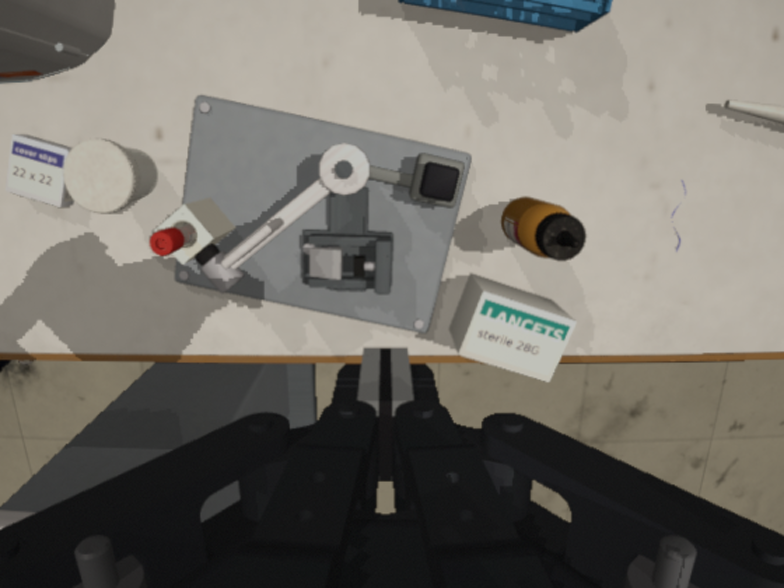

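View pics/sc2.png

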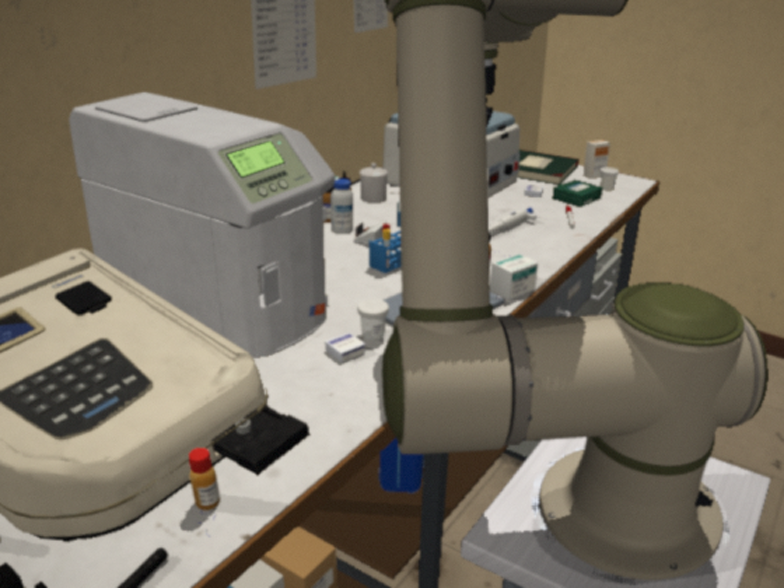

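Wrist views: the tapper plate's corners are at about (277,95), (546,155), (497,331), (246,281) in the 1.4x picture w1. The pivot cap is at (434,168), the key at (523,182), the hammer at (305,272), and the sear block around (425,262). The arm is at rest against the holder. Next I'll compute the poses.

```bash
python3 - <<'E'
from h import *
def fit(pl,pw):
    pl=np.array(pl);pw=np.array(pw);a=pl-pl.mean(0);b=pw-pw.mean(0)
    yaw=np.arctan2((a[:,0]*b[:,1]-a[:,1]*b[:,0]).sum(),(a*b).sum()); c,s=np.cos(yaw),np.sin(yaw)
    t=pw.mean(0)-np.array([[c,-s],[s,c]])@pl.mean(0); return yaw,t,pw-(pl@np.array([[c,-s],[s,c]]).T+t)
k=1.4
for n in ["w1","w2"]:
    f=load(n); im=f["frame"]; hsv=cv2.cvtColor(im,cv2.COLOR_RGB2HSV)
    # plate lines: mask then polygon
    px0=(350,130) if n=="w1" else (260,130)
    m=np.zeros((422,562),np.uint8); g=cv2.GaussianBlur(im,(3,3),0).copy()
    r=cv2.floodFill(g,m,(int(px0[0]/k),int(px0[1]/k)),0,(4,)*3,(4,)*3,cv2.FLOODFILL_MASK_ONLY|(255<<8))
    m=m[1:-1,1:-1]; pts=cv2.findNonZero(m); h=cv2.convexHull(pts)
    pw=np.array([onz(f,*p,.012)[:2] for p in h[:,0].astype(float)])
    rect=cv2.minAreaRect((pw*1000).astype(np.float32)); print(n,"rect",rect)
    cv2.imwrite(f"pics/mask_{n}.png",m)
f1,f2=load("w1"),load("w2")
for n,a,b in [("pivotcap",(434,168),(344,169)),("key",(523,182),(439,183)),("cap",(256,239),(165,240))]:
    a=np.array(a)/k;b=np.array(b)/k
    print(n,tri([(f1,*a),(f2,*b)]))
f=f1
C={"TL":(277,95),"TR":(546,155),"BR":(497,331),"BL":(246,281)}
for f,C in [(f1,[(277,94),(547,154),(497,332),(245,281)]),(f2,[(198,95),(471,154),(424,333),(176,281)])]:
    pw=[onz(f,x/k,y/k,.012)[:2] for x,y in C]
    print(np.round(pw,4)); print(fit([(.075,.1075),(.075,-.1075),(-.075,-.1075),(-.075,.1075)],pw))
E
```

```text
w1 rect ((490.7566223144531, -308.78759765625), (212.78546142578125, 101.0382080078125), 77.65779876708984)
w2 rect ((463.4035949707031, -326.41387939453125), (260.7938232421875, 152.81886291503906), 75.37527465820312)
pivotcap [ 0.50737571 -0.33210492  0.06640647]
key [ 0.4974844  -0.39676386  0.04759264]
cap [ 0.46446708 -0.21801596  0.09002923]
[[ 0.5606 -0.2197]
 [ 0.5174 -0.4237]
 [ 0.3735 -0.3931]
 [ 0.4174 -0.1863]]
(np.float64(-0.21245236170011927), array([ 0.46722124, -0.30572992]), array([[-0.00258017, -0.00327334],
       [-0.00047734,  0.00288809],
       [ 0.00223549,  0.00188334],
       [ 0.00082202, -0.00149809]]))
[[ 0.5612 -0.2192]
 [ 0.517  -0.4244]
 [ 0.373  -0.3913]
 [ 0.4177 -0.1882]]
(np.float64(-0.21606564570222866), array([ 0.46725784, -0.3057733 ]), array([[-0.00231889, -0.00233744],
       [-0.00042998,  0.00245374],
       [ 0.00205065,  0.00338186],
       [ 0.00069822, -0.00349815]]))
```

```bash
python3 - <<'E'
from h import *
f=load("w1"); save(f,"w1z",3,(150,50,400,245))
E
```

```text
(no output)
```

View pics/w1z.png

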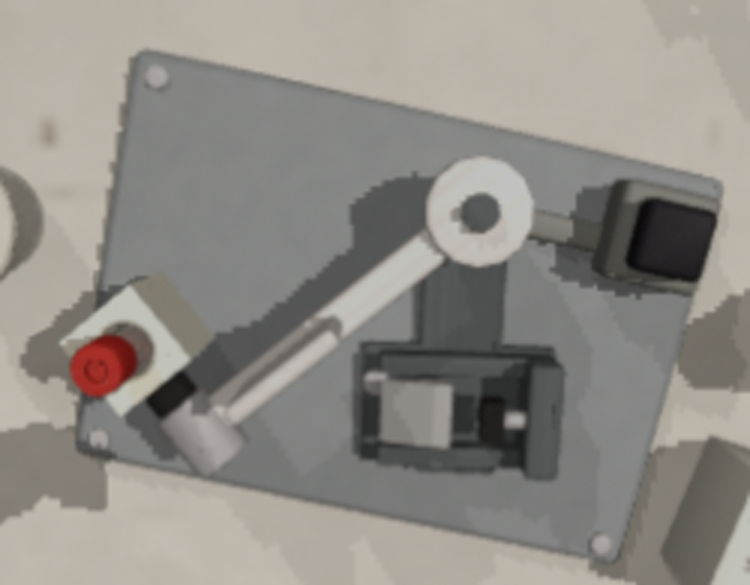

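```bash
python3 - <<'E'
from h import *
f1,f2=load("w1"),load("w2")
T=lambda x,y,yaw=-.214,o=(.4672,-.3058): np.array(o)+R.from_euler('z',yaw).as_matrix()[:2,:2]@[x,y]
z=lambda x,y:(( x+.5)/3-.5+150,(y+.5)/3-.5+50)
k=lambda x,y:((x+.5)/1.4-.5,(y+.5)/1.4-.5)
print("key pred",T(.05,-.09), onz(f1,*z(674,240),.055)[:2], onz(f2,*k(439,183),.055)[:2])
for h in (.062,.07,.08): print("pivot",h,T(.045,-.025), onz(f1,*z(480,211),h)[:2], onz(f2,*k(344,169),h)[:2])
# edge midpoints -> distances
for n,p in [("top",(430,113)),("bottom",(350,508)),("left",(108,270)),("right",(668,370))]:
    w=onz(f1,*z(*p),.012)[:2]; l=R.from_euler('z',.214).as_matrix()[:2,:2]@(w-np.array([.4672,-.3058])); print(n,l)
# draw prediction
im=cv2.resize(f1["frame"][50:245,150:400,::-1],None,fx=3,fy=3).copy()
def dot(P,col):
    u,v=proj(f1,P)[0]; cv2.circle(im,(int((u-150)*3+1),int((v-50)*3+1)),3,col,-1)
for x in(.075,-.075):
  for y in (.1075,-.1075): dot([*T(x,y),.012],(0,0,255))
for dx in(-.015,.015):
  for dy in(-.015,.015): dot([*T(.05+dx*.8,-.09+dy*.8),.055],(0,255,0))
dot([*T(.045,-.025),.066],(255,0,0))
for a in np.radians([125,135,145,155]):
  dot([*(T(.045+.115*np.cos(a),-.025+.115*np.sin(a))),.055],(255,0,255))
cv2.imwrite("pics/ov.png",im)
E
```

```text
key pred [ 0.49694613 -0.40436555] [ 0.49858044 -0.39544947] [ 0.49760633 -0.3958483 ]
pivot 0.062 [ 0.50586426 -0.3397864 ] [ 0.50747003 -0.33221481] [ 0.5071926  -0.33162093]
pivot 0.07 [ 0.50586426 -0.3397864 ] [ 0.50766175 -0.3314531 ] [ 0.50739535 -0.33226813]
pivot 0.08 [ 0.50586426 -0.3397864 ] [ 0.5079014  -0.33050097] [ 0.50764879 -0.33307712]
top [0.07375915 0.0027313 ]
bottom [-0.0732267   0.00031922]
left [-0.00370155  0.10456791]
right [ 0.00400971 -0.10388354]
```

View pics/ov.png

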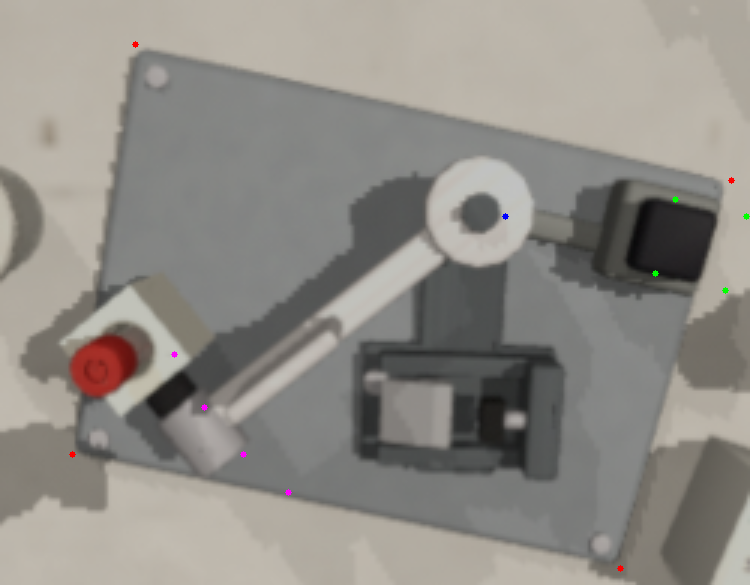

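```bash
python3 - <<'E'
from h import *
f1,f2=load("w1"),load("w2")
z=lambda x,y:(( x+.5)/3-.5+150,(y+.5)/3-.5+50)
o=np.array([.4685,-.2975]);yaw=-.216;Rz=R.from_euler('z',yaw).as_matrix()[:2,:2]
piv=o+Rz@[.045,-.025];print(piv)
for n,p,h in [("barend",(228,420),.058),("barmid",(390,285),.06),("hamtop",(202,432),.066),("platetop_out",(220,400),.1),("platetop_in",(338,325),.1),("plate topface mid",(285,365),.1),("sear block",(417,413),.048),("sear far",(505,418),.048)]:
    w=onz(f1,*z(*p),h)[:2]; d=w-piv; print(n,w,"r",np.hypot(*d),"ang",np.arctan2(d[1],d[0]))
im=cv2.resize(f1["frame"][100:225,180:310,::-1],None,fx=6,fy=6,interpolation=cv2.INTER_CUBIC).copy()
cv2.imwrite("pics/z6.png",im[:600])
save(f2,"w2z6",6,(120,95,250,195))
E
```

```text
[ 0.50709621 -0.33156366]
barend [ 0.44017178 -0.2510646 ] r 0.10468513053167147 ang 2.264374246854611
barmid [ 0.48439242 -0.30432692] r 0.03545845305299717 ang 2.265675395125161
hamtop [ 0.43797093 -0.24362478] r 0.11185503961094331 ang 2.2369796276235037
platetop_out [ 0.45526649 -0.25489731] r 0.0925421482739707 ang 2.165261938639941
platetop_in [ 0.47681731 -0.28911959] r 0.05213741580630947 ang 2.190448173915618
plate topface mid [ 0.4654096  -0.27387714] r 0.07117238250089315 ang 2.1965561248712233
sear block [ 0.44034367 -0.31373646] r 0.06909204568948134 ang 2.880619362407888
sear far [ 0.43861522 -0.34359999] r 0.06953070248572171 ang -2.967608089678169
```

View pics/z6.png

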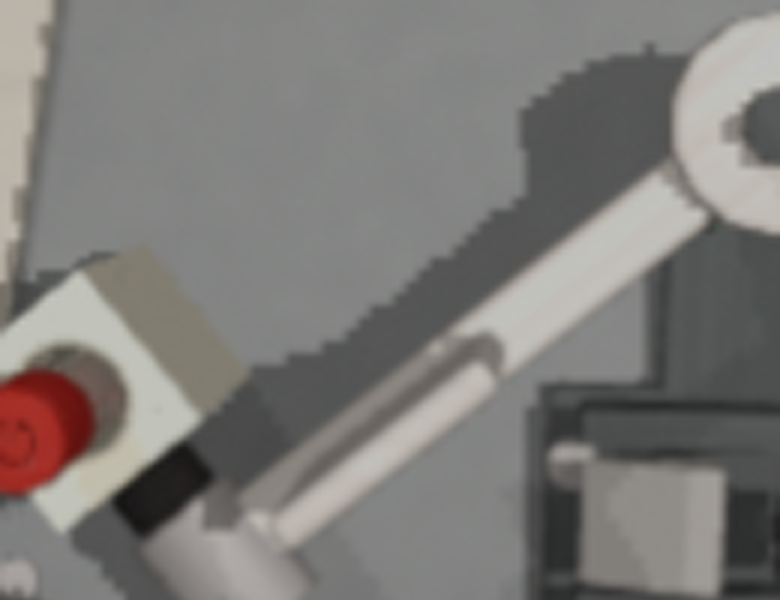

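View pics/w2z6.png

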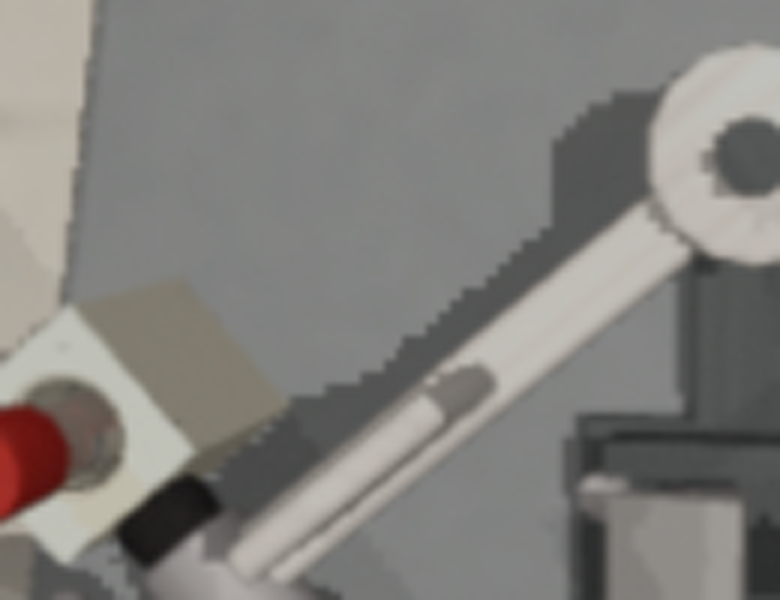

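Consistent fit from the pivot and key: origin (0.4685, -0.2975), yaw -0.216, pivot (0.507, -0.3316), arm direction at rest 2.262 rad. That puts the plate's middle about 8 mm off the origin in y. The tube cap and holder agree with it. Now I'll approach beside the thumb plate.

```bash
cat >> h.py <<'E'
PIV=np.array([.5071,-.3316]); PHI0=2.262
def arm(q,r,t,z):
    p=PHI0+q; er=np.array([np.cos(p),np.sin(p)]); et=np.array([-np.sin(p),np.cos(p)])  # et = cocking way
    return [*(PIV+r*er+t*et),z], down(p+np.pi/2), et
E
python3 - <<'E'
from h import *
P,Q,et=arm(0,.070,-.020,.17); print(P,kinematics.ik(P,Q)); P2,Q2,_=arm(1.25,.070,-.01,.072); print(P2,kinematics.ik(P2,Q2))
env.reach(P,Q)
f=eyes.grab_frame("wrist"); save(f,"w3",1.4)
P[2]=.095; print(env.movel(P,.1,guard=6))
f=eyes.grab_frame("wrist"); save(f,"w4",1.4); f=eyes.grab_frame("side"); save(f,"s4",4,(215,100,345,250)); 
s=monitor.sense();print(s["clock"],s["contact_force"],s["position"])
E
```

```text
[np.float64(0.4778870320415324), np.float64(-0.2649171498580216), 0.17] [-7.20664605e-01  4.13355374e-01  1.52136923e+00 -4.44089210e-16
  1.20686805e+00  1.72972438e+00]
[np.float64(0.43822745059272983), np.float64(-0.34761786309540477), 0.072] [-8.80047859e-01  5.58604640e-01  1.57852153e+00 -4.44089210e-16
  1.00446648e+00  3.20341122e-01]
False
4.9417 [ 0.1594854  -0.55976297  0.153794  ] [ 0.47817256 -0.26518425  0.09570659]
```

View pics/w4.png

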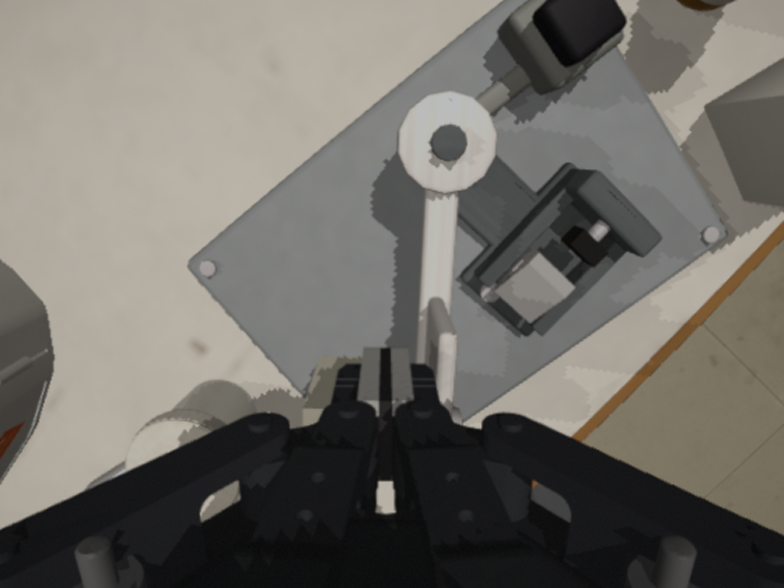

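View pics/s4.png

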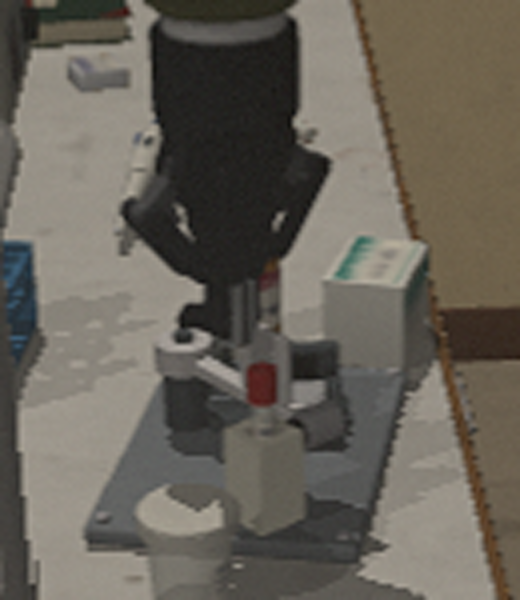

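Wrist view: the shut fingers are at (387,370), just left of the upright plate at (440,330), with clear space. The side view shows the fingers behind the tube cap and in front of the plate, with the linkages well above. I'll descend and start pushing in small steps.

```bash
cat > push.py <<'E'
from h import *
import sys,json
P,Q,et=arm(0,.070,-.020,.072); print(env.movel(P,.06,guard=5))
env.hold(.2); b=monitor.sense()["contact_force"]; json.dump(list(b),open("bias.json","w"))
t=-.020; hit=False
while t<-.004 and not hit:
    t+=.001; P,Q,et=arm(0,.070,t,.072); env.movel(P,.03)
    s=monitor.sense(); F=-(s["contact_force"]-b)[:2]@et; 
    hit=F>2
print("contact t",t,F,s["clock"])
json.dump(t,open("t.json","w"))
if not hit: sys.exit()
q=0; mx=0
while q<0.55:
    q+=.05; P,Q,et=arm(q,.070,t,.072); env.movel(P,.06,frame=Q)
    s=monitor.sense(); F=s["contact_force"]-b; print(round(q,3),round(-F[:2]@et,2),np.round(F,1),round(s["clock"],2))
    if -F[:2]@et>11: break
save(eyes.grab_frame("wrist"),"w5",1.4)
E
python3 push.py
```

```text
False
contact t -0.018 3.5026639451424257 6.175
0.05 3.66 [2.3 2.9 1.2] 6.42
0.1 3.86 [1.9 3.6 1.1] 6.67
0.15 3.92 [1.2 4.2 2. ] 6.92
0.2 4.98 [1.1 5.5 2.1] 7.17
0.25 4.51 [0.6 5.2 3. ] 7.42
0.3 4.97 [1.1 5.2 2.4] 7.67
0.35 5.1 [0.7 5.5 3.3] 7.92
0.4 5.49 [0.1 6.1 4.4] 8.18
0.45 5.09 [-0.7  5.9  3.8] 8.43
0.5 5.8 [-0.2  6.3  3.7] 8.68
0.55 5.24 [-1.1  5.9  4.7] 8.93
0.6 5.77 [-2.1  6.6  4.8] 9.18
```

View pics/w5.png

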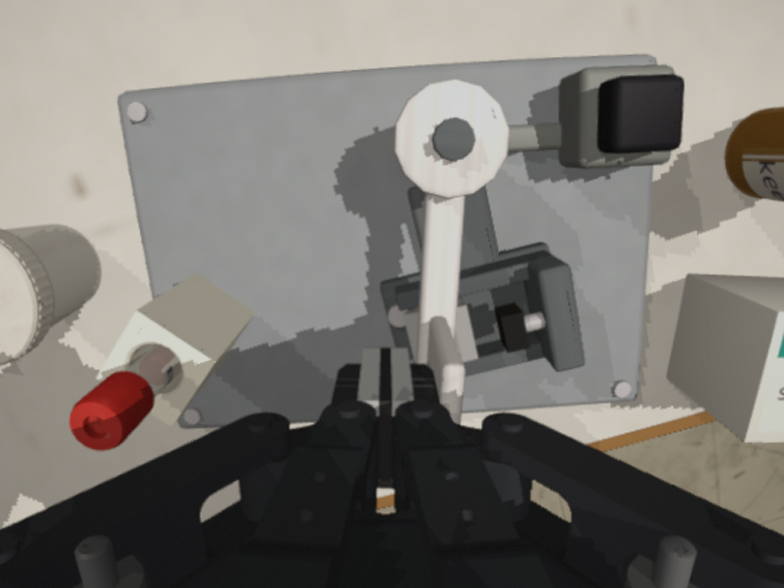

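The arm follows the fingers and the tube is undisturbed. The light ramp block is now beginning under the bar, and the buffer is at (515,325). Finer steps from here.

```bash
cat > push2.py <<'E'
from h import *
import json
b=np.array(json.load(open("bias.json"))); t=json.load(open("t.json"))
q=.6; why="end"
pf=6
while q<1.30:
    q+=.012; P,Q,et=arm(q,.070,t,.072)
    g=env.movel(P,.02,frame=Q,guard=5)
    s=monitor.sense(); F=s["contact_force"]-b; Ft=-F[:2]@et; print(round(q,3),round(Ft,2),np.round(F,1),round(s["clock"],2),g)
    if Ft>11.5 : why="force";break
    if g: why="guard";break
    if pf-Ft>1.5: why="dip"; break
    pf=Ft
print(why); json.dump(q,open("q.json","w"))
save(eyes.grab_frame("wrist"),"w6",1.4)
E
python3 push2.py
```

```text
0.612 6.67 [-1.   7.2  5.5] 9.47 False
0.624 7.76 [-0.4  8.1  4.8] 9.72 False
0.636 7.45 [-0.5  7.8  5.8] 9.97 False
0.648 7.64 [-1.2  8.1  6.9] 10.22 False
0.66 7.87 [-0.5  8.2  5.8] 10.47 False
0.672 7.63 [-1.2  8.   5.9] 10.72 False
0.684 7.99 [-1.   8.3  6. ] 10.97 False
0.696 8.81 [-1.2  9.2  6.1] 11.22 False
0.708 7.66 [-1.5  8.   5.9] 11.47 False
0.72 7.57 [-1.9  8.   6. ] 11.72 False
0.732 6.99 [-2.7  7.5  5.9] 11.97 False
0.744 7.47 [-2.1  7.8  5.8] 12.22 False
0.756 6.82 [-2.6  7.2  5.4] 12.47 False
0.768 5.84 [-2.7  6.2  5.6] 12.72 False
0.78 7.01 [-2.4  7.3  5.7] 12.97 False
0.792 7.24 [-3.1  7.5  6.3] 13.22 False
0.804 6.32 [-3.5  6.6  5.2] 13.47 False
0.816 6.74 [-2.1  6.9  6. ] 13.72 False
0.828 6.47 [-2.2  6.6  5.5] 13.97 False
0.84 5.85 [-3.4  6.   4.8] 14.22 False
0.852 6.07 [-3.4  6.2  4.9] 14.47 False
0.864 0.79 [-0.5  0.8  0.5] 14.72 False
dip
```

View pics/w6.png

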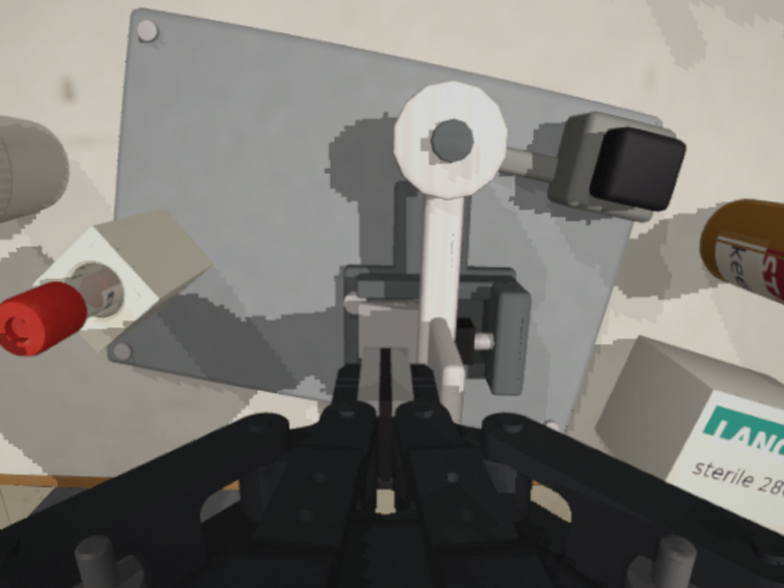

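The force dropped from 6 N to 0.8 N, so the sear has snapped in. In the picture the bar is past the light block and just short of the buffer. I'll back off slowly and check that the arm stays.

```bash
python3 - <<'E'
from h import *
import json
b=np.array(json.load(open("bias.json"))); t=json.load(open("t.json")); q=json.load(open("q.json"))
for dt in (0,.001,.003,.006,.012):
    P,Q,et=arm(q,.070,t-dt,.072); env.movel(P,.02)
    s=monitor.sense(); F=s["contact_force"]-b; print(dt,round(-F[:2]@et,2),np.round(F,1),round(s["clock"],2))
save(eyes.grab_frame("wrist"),"w7",1.4)
E
```

```text
0 0.12 [-1.1  0.1 -0.6] 15.03
0.001 0.05 [0.8 0.  1.2] 15.28
0.003 0.3 [-0.3  0.3  0.5] 15.53
0.006 -0.14 [-1.8 -0.1 -0.1] 15.82
0.012 0.24 [-0.5  0.2  0.3] 16.27
```

View pics/w7.png

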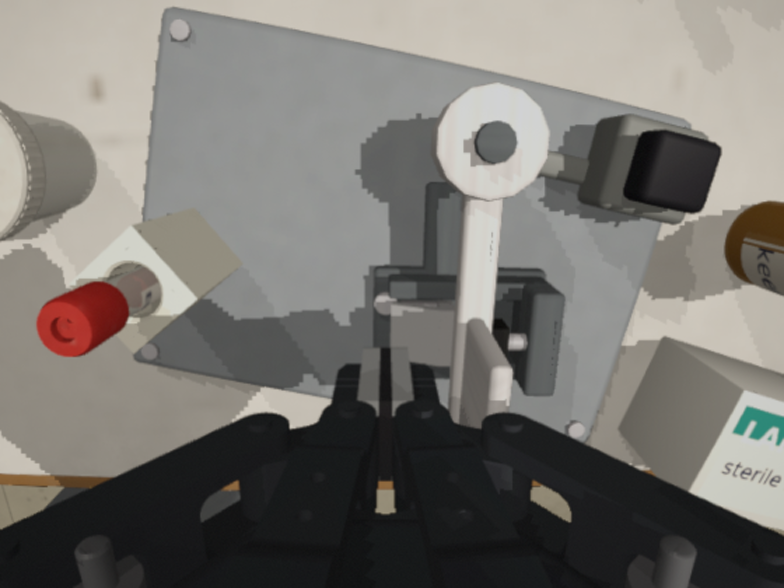

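The arm stays back by itself, with zero force and the hand clear of the plate. Next is the dropper's location, then going over the key.

```bash
python3 - <<'E'
from h import *
f1,f2=load("w1"),load("w2"); k=1.4
d=tri([(f1,655/k,238/k),(f2,566/k,238/k)]); print(d, onz(f1,655/k,238/k,.112))
key=np.array([.498,-.396]); a=np.arctan2(*(d[:2]-key)[::-1]); print("dist",np.hypot(*(d[:2]-key)),a)
P,Q,et=arm(.864,.070,-.03,.2); s=monitor.sense(); p=s["position"].copy(); p[2]=.18; env.movel(p,.15)
th=a-np.pi/2
for th in (a-np.pi/2,a+np.pi/2): print(th,kinematics.ik([*key,.16],down(th)))
th=min((a-np.pi/2,a+np.pi/2),key=lambda x:abs(kinematics.ik([*key,.16],down(x))[5]))
env.reach([*key,.16],down(th))
save(eyes.grab_frame("wrist"),"w8",1.4); f=eyes.grab_frame("side"); save(f,"s8",4,(215,100,345,250))
env.movel([*key,.075],.1,guard=5); f=eyes.grab_frame("wrist"); save(f,"w9",1.4);
print(monitor.sense()["clock"])
E
```

```text
[ 0.46532768 -0.47468271  0.08905848] [ 0.46909754 -0.46188003  0.112     ]
dist 0.08519653874175334 -1.9643724190953307
-3.5351687458902274 [-8.55617378e-01  6.14885628e-01  1.22832133e+00 -4.44089210e-16
  1.29838570e+00  2.67955137e+00]
-0.3935760923004341 [-8.55617378e-01  6.14885628e-01  1.22832133e+00 -4.44089210e-16
  1.29838570e+00 -4.62041285e-01]
19.4667
```

View pics/w9.png

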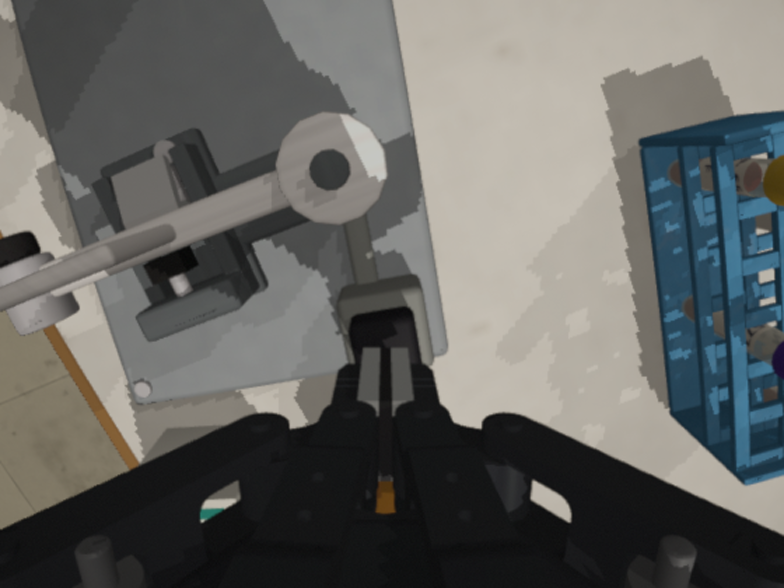

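View pics/s8.png

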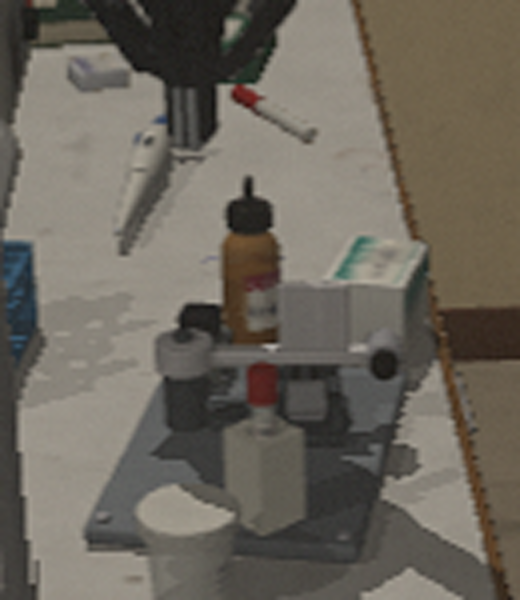

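```bash
python3 - <<'E'
from h import *
f=eyes.grab_frame("wrist"); s=monitor.sense(); p=s["position"]; print(p)
print("proj tcp at z.055", proj(f,[p[0],p[1],.055])*1.4)
for u,v in [(357,312),(411,308),(352,360),(418,360)]: print(onz(f,u/1.4,v/1.4,.055)[:2])
save(f,"w9z",4,(220,190,340,300))
E
```

```text
[ 0.49827155 -0.39627903  0.07580161]
proj tcp at z.055 [[385.634375   351.81121032]]
[ 0.49481707 -0.37892586]
[ 0.51248617 -0.38472115]
[ 0.48609948 -0.39458915]
[ 0.50764162 -0.4035624 ]
```

View pics/w9z.png

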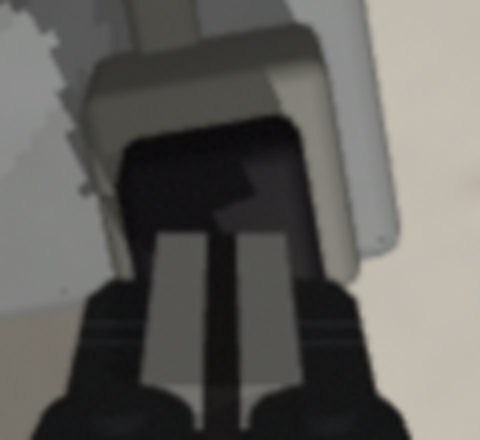

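The key is under the fingers, with its centre within about 2 mm of the tool axis. I'll shift slightly, then press in small steps.

```bash
python3 - <<'E'
from h import *
env.movel([.4985,-.394,.062],.05,guard=4); b=monitor.sense()["contact_force"]
for z in (.058,.056,.055,.054,.053,.052,.051,.050,.0493,.0486):
    env.movel([.4985,-.394,z],.02); s=monitor.sense(); F=s["contact_force"]-b; print(z,round(s["position"][2],4),np.round(F,1),round(s["clock"],2))
    if F[2]>15: break
f=eyes.grab_frame("wrist"); save(f,"w10",1.4); f=eyes.grab_frame("side"); save(f,"s10",4,(215,100,345,250))
E
```

```text
0.058 0.0579 [ 0.5 -0.7  0. ] 20.28
0.056 0.0559 [-0.6  0.1  0.4] 20.53
0.055 0.0551 [-0.2 -1.1  0.8] 20.78
0.054 0.0542 [-0.3 -0.7  3.3] 21.03
0.053 0.053 [ 0.5 -1.4  1.3] 21.28
0.052 0.0517 [-0.1 -0.5  1.1] 21.53
0.051 0.051 [-1.9 -0.1  2.8] 21.78
0.05 0.05 [-1.1  1.   3.3] 22.03
0.0493 0.0493 [-1.3  0.7  2.9] 22.28
0.0486 0.0486 [-1.5  0.7  3.7] 22.53
```

View pics/s10.png

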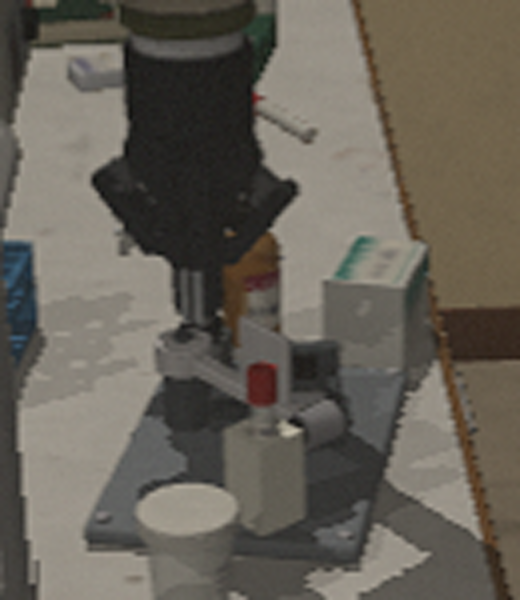

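The arm has flown back to rest against the holder and the tube is standing. I'll retreat upward and take a final check.

```bash
python3 - <<'E'
from h import *
env.movel([.4985,-.394,.20],.12); env.reach([.45,-.30,.26],down(-np.pi/2)); env.hold(.3)
f=eyes.grab_frame("wrist"); dump(f,"w11"); save(f,"w11",1.4); s=monitor.sense(); print(s["clock"],s["contact_force"])
a=load("w1")["frame"].astype(int); print("diff px",(abs(a-f["frame"]).max(2)>40).sum())
E
```

```text
25.5167 [-0.1123486   0.3188318  -0.55374926]
diff px 759
```

View pics/w11.png

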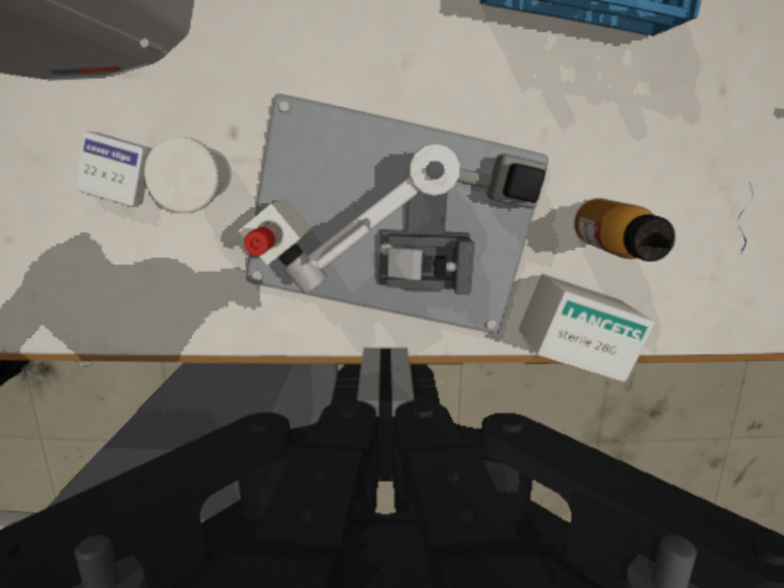

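The final picture matches the first one: the arm is on the holder at (300,265), the tube cap is at (259,240), and the bystanders haven't moved.

```bash
python3 -c "
from h import *
job.hand_in()"
```

```text
the job is handed in; nothing more can be done
```

The tube got its tap and the job is handed in, at about 25.5 s on the robot clock.

- **Cocking:** With the fingers shut, I pushed the thumb plate round in small steps. The push peaked at about 9 N (about 11 N counting the vertical part). At about 0.86 rad the force dropped to near 0, so I stopped there, before the buffer.
- **Catch check:** I backed the hand off, and the pictures showed the arm staying back by itself with no force on the tool.
- **Trigger:** I pressed the key about 6 mm with under 4 N, and the side picture showed the arm back against the holder.
- **Last check:** With the hand clear, the overhead picture shows the arm at rest, the tube standing in its holder, and the cup, box, carton and bottle where they were. I compared this picture with the first one by eye. A pixel comparison still showed 759 changed pixels, which I did not trace further.

Two measurements disagreed. The base plate's outline put the tapper's origin about 8 mm off in y from what the pivot and key gave. I used the pivot and key, which also agreed with the tube's position. Contact with the plate came 8 mm earlier than I had estimated, at a very slow approach speed.

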